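# Clamp the hull blank with the turnstile

### The arm

A 6-joint arm with a two-finger parallel gripper is mounted at the origin on the work surface. World frame = base frame: x ahead of the robot, y to its left, z up, the work surface at z = 0. Lengths are in mm, angles in rad, forces in N, time in s.
With the tool pointing down it reaches from about 350 to 875 mm from the base axis. Payload 4.2 kg.
Tool frame: the origin (TCP) lies midway between the tips of the shut fingers; the grasp point (between the pads) lies 19 mm behind it; x points along the fingers, y is the direction in which the jaws open and shut, and the axes are right-handed (so a half turn about x gives the same grasp; the last joint's range is limited). The gripper opens to 85 mm and grips with 20 to 120 N. Pads are 22 mm wide; open, the fingers measure 114 mm over their backs; the gripper's body (76 mm by 85 mm) begins 54 mm behind the grasp point. The pads swing forward as they close: fully open they stand 13 mm farther back than shut.
Start: joints at [-0.964, 0.385, 0.008, 0, -1.194, -0.259], TCP at [213.033, -587.551, 231.312] pointing down, gripper open.
Joint ranges: [-3.14, 3.14], [-1.21, 2.06], [-1.07, 1.41], [-3.16, 2.05], [-2.99, -0.16], [-3.1, 3.1]. Speed limits (rad/s): [2.79, 2.79, 3.14, 3.14, 3.14, 3.14].

### API

Orientations are given as a unit quaternion [x, y, z, w].
In Python, from bench import readout, imaging, arm gives the robot as it stands.
- The arm moves only by the tool arm_command, never from a script. Its argument "increments" is a list of rows, each a list of 3 entries, a list of its own where there are three numbers: the turn, a rotation vector about the world's x, y, z in degrees, then the shift along the world's x, y, z in mm, then the closure, from 0 (fully open) to 1 (shut). In form: [[[ax, ay, az], [tx, ty, tz], fingers], ...]. A call has exactly 5 rows; each row is the pose to reach, as a shift and turn from the pose measured when the call began; what a row does not reach only later rows make up. A row lasts 1/10 s, in which the tool goes at most 50 mm and 8.59 degrees, less where a joint would pass 70% of its speed; a pose out of reach is approached as far as the arm can. A call with a gripper value outside its range is refused whole. The fingers move at their own pace and stop on an object; the grip force is fixed at half the most. Time passes only in rows, so rows that repeat a pose let the fingers close, or fill a call up. It gives the time, the measured TCP pose, the force and the opening at its end, in the units of the state.
- readout.read_state(): the state, without advancing time (a new reading comes with each control period).
- imaging.get_image(name): name is "scene" or "side" or "wrist"; returns (picture, depth): 400x640x3 uint8, blue, green, red; 400x640 float32, mm along the optical axis (not along the pixel's ray), 0 where there is no reading.
- imaging.camera_info(name): a dict with "vfov" (degrees; the focal length in pixels is half the picture's height over the tangent of half this angle, whatever the lens; pixels are square), "cx", "cy" (the principal point, pixels), "D" ([k1, k2, p1, p2, k3] as OpenCV has them; the pictures are not rectified), "eye" and "rotation" of the camera in the world; the wrist camera has in their place "T_tool_cam" (4x4, takes a point from camera to tool coordinates, whose origin is the TCP and whose axes are the tool frame's). Camera axes: x right, y down, z forward; pixel columns grow to the right and rows downward; lengths in mm; the calibration is good to about 2 mm. A picture is of the moment at which its call begins: read the wrist's pose just before it. camera_info takes no time and is no camera call.
- arm.job_done(): hands the job in, once; it reports no verdict.
The state is a dict: "clock": time; "joints": joint angles; "joint_vel": joint speeds; "joint_efforts": joint torques, N m; "position": TCP position; "ee_rot": TCP orientation; "contact_force": force on the tool from outside, world axes, zero at the start; "wrist_torque": the same for the moment, N m; "gripper_width": finger opening in mm.
Only numpy, scipy, OpenCV 4.12 (cv2) and the standard library are available. Lean on these libraries where they do the work, as an engineer would, in place of code of your own. Each camera call takes 0.05 s, during which the arm holds its last target. There are 200 camera calls.

### The job

Clamp the model boat hull in the blue hull clamp: with one finger, push the spokes of the four-spoked turnstile clockwise (seen from above) until the sliding jaw has brought the hull snugly against the fixed jaw, and stop there without forcing it. Move the jaw only by the turnstile; do not touch or lift the hull or disturb the other things on the table, and leave the hull clamped when you take the finger away.

Things in the scene. Friction and masses are not known exactly. Their poses are not given: they have to be found in the camera images.
- clamp: Blue hull clamp, screwed down (its place and yaw differ each time). Origin on the turnstile's vertical axis at table level; z up, y from the turnstile towards the hull. Base plate 320 (x) by 400 (y) by 20 mm high, spanning y -115 to +285. Fixed jaw: dark steel, 110 mm along x, top 65 mm above the table, clamping face at y = +252 mm. A grey bearing post, radius 20 mm, carries the turnstile up to 65 mm.
- turnstile (a joint): Angle of the steel four-spoked turnstile on the clamp, rad; grows clockwise seen from above, and starts between 0 and 0.5. At 0 the red-ended spoke points along the clamp's +x; at angle q it points q clockwise from there. A rack moves the jaw 30 mm per rad, to +y. With the hull clamped squarely it stands at 1.8. Friction holds it wherever it is left; turning it takes about 3 N at the spoke's outer half, and clearly more once the hull is clamped.
- hub (a point): Centre of the turnstile on its axis, 82 mm above the table, at the height of the spokes' centre lines. The hub is 48 mm across, its top 98 mm above the table. Four level round spokes, 12 mm thick, 90 degrees apart, free between them (no rim); below the spokes, from 24 to 100 mm from the axis, all is under 40 mm high.
- red_ball (a point): Centre of the red ball (24 mm across) on the end of one spoke, 85 mm from the axis, 82 mm above the table. The other three spokes end in black balls.
- jaw: Sliding steel jaw, 110 mm along the clamp's x, 18 mm thick, top 65 mm above the table, with a toothed rack, top 39 mm, running back past the post. Origin at table level on its clamping face, which starts at y = 138 to 153 mm in the clamp's frame, and is at y = 192 mm when the hull is clamped.
- hull: Loose model boat hull of pale wood, lying on the base plate between the jaws, bow to the clamp's +x, 0.25 kg. 60 mm wide (parallel for 110 mm, then a pointed bow to 112 mm from the origin), 40 mm high with a 12 mm cabin on top. Origin: centre of the underside of the parallel part, 20 mm above the table; x to the bow. It starts loose between the jaws, slightly turned. When clamped its origin is at y = 222 mm in the clamp's frame.
- glue: Yellow glue bottle, 52 mm across, 150 mm high; leave alone. Origin under its centre.
- mallet: Rubber-headed mallet lying on the right; leave alone. Origin under its middle.
- screwdriver: Orange screwdriver lying on the right; leave alone. Origin under its middle.
- sander: Cork sanding block 60 x 100 x 30 mm on the left; leave alone. Origin under its centre.
- tin: Small green wax tin with a brass cap, 40 mm across, 35 mm high, standing on the clamp's base plate; leave alone. Origin under its centre.
- cleat: Dark wooden cleat 30 x 22 x 20 mm on the clamp's base plate; leave alone. Origin under its centre.
- tug: Dark wooden toy tug, 150 mm long, 120 mm high with its mast, on the left; leave alone. Origin under its centre.

How it is judged:
By the outcome, as a careful person would: the job done as asked, in the order asked, and still so for the second after the job is handed in, with the robot touching nothing.
It also fails if it takes over 43 s, if anything falls off the work surface, if the arm or the gripper's body presses on something with over 40 N, if the wrist force passes 120 N, or if a joint passes its speed limit or range.

## Working session

There is one attempt and no reset: what is moved stays moved. The work goes in short steps, Python scripts to look and compute and a tool call to move; the robot and the scene stay as the last step left them, time stands still between calls to the robot, and variables do not carry over. Pictures are saved under pics/ and viewed, about 8 in all and at most 12, crops included, and the job is handed in when it is done.

Besides the shell and the picture viewer there is one more tool, called after ">>>" as a command line: name --argument value ..., lists and objects as JSON in quotes. arm_command: Moves the arm, as the interface text tells. Its arguments: {"type":"object","properties":{"increments":{"type":"array","items":{"type":"array"}}},"required":["increments"]}

```bash
mkdir -p pics; cat > h.py <<'E'
import numpy as np, cv2
from bench import readout, imaging, arm
from scipy.spatial.transform import Rotation as R
def cam(n):
    s=readout.read_state() if n=="wrist" else None
    c=imaging.camera_info(n); im,d=imaging.get_image(n)
    f=200/np.tan(np.radians(c["vfov"])/2)
    K=np.array([[f,0,c["cx"]],[0,f,c["cy"]],[0,0,1.]])
    if n=="wrist":
        T=np.eye(4);T[:3,:3]=R.from_quat(s["ee_rot"]).as_matrix();T[:3,3]=s["position"]
        T=T@np.array(c["T_tool_cam"]);rot,eye=T[:3,:3],T[:3,3]
    else: rot,eye=np.array(c["rotation"]),np.array(c["eye"])
    return im,d,dict(K=K,D=np.array(c["D"],float),rot=rot,eye=eye)
def ray(c,uv):
    p=cv2.undistortPoints(np.array(uv,float).reshape(-1,1,2),c["K"],c["D"]).reshape(-1,2)
    return np.c_[p,np.ones(len(p))]@c["rot"].T
def onplane(c,uv,z):
    r=ray(c,uv); return c["eye"]+r*((z-c["eye"][2])/r[:,2])[:,None]
def proj(c,P):
    rv=cv2.Rodrigues(c["rot"].T)[0]; return cv2.projectPoints(np.array(P,float).reshape(-1,3),rv,-c["rot"].T@c["eye"],c["K"],c["D"])[0].reshape(-1,2)
def masks(im):
    h=cv2.cvtColor(im,cv2.COLOR_BGR2HSV); H,S,V=cv2.split(h)
    return dict(red=((H<6)|(H>174))&(S>150)&(V>70), blue=(H>100)&(H<125)&(S>110)&(V>40))
def blobs(m,amin=15):
    n,l,s,c=cv2.connectedComponentsWithStats(m.astype(np.uint8))
    return [(c[i].round(1).tolist(),int(s[i,4]),s[i,:4].tolist()) for i in range(1,n) if s[i,4]>=amin]
E
python3 - <<'E'
from h import *
print(readout.read_state())
for n in("scene","side"):
    im,d,c=cam(n); cv2.imwrite(f"pics/{n}0.png",im); np.savez(f"{n}0.npz",im=im,d=d,**c)
    m=masks(im); print(n,c["eye"],c["rot"].round(2).tolist(),d[d>0].min())
    for b in blobs(m["red"]): print("red",b,onplane(c,[b[0]],82).round(1))
    for b in blobs(m["blue"],100): print("blue",b)
E
```

```text
{'clock': 0.0, 'joints': array([-9.64399999e-01,  3.85550370e-01,  6.61894761e-03, -4.79720500e-04,
       -1.19398346e+00, -2.58617565e-01]), 'joint_vel': array([ 0.0004586 , -0.00030332, -0.00080862, -0.00144043, -0.00101273,
        0.00121811]), 'joint_efforts': array([ 6.41639435e-04, -3.92294276e+01,  1.88405424e+01,  4.18595552e+00,
       -4.48068909e-03, -4.75848481e-06]), 'position': array([ 212.83228441, -587.02775652,  230.22547757]), 'ee_rot': array([-0.12153181,  0.69662436,  0.12302406,  0.69628271]), 'contact_force': array([ 0.31789761, -0.05692804,  0.2252157 ]), 'wrist_torque': array([0.04739814, 0.0159544 , 0.01828637]), 'gripper_width': 85.93619733302496}
scene [1464.78995097 -254.70387587  861.88913403] [0.71, 0.56, -0.26, -0.34] 795.496Traceback (most recent call last):
  File "<stdin>", line 6, in <module>
  File "h.py", line 18, in onplane
    r=ray(c,uv); return c["eye"]+r*((z-c["eye"][2])/r[:,2])[:,None]
  File "h.py", line 16, in ray
    return np.c_[p,np.ones(len(p))]@c["rot"].T
           ~~~~~~~~~~~~~~~~~~~~~~~~^~~~~~~~~~~
ValueError: matmul: Input operand 1 has a mismatch in its core dimension 0, with gufunc signature (n?,k),(k,m?)->(n?,m?) (size 4 is different from 3)
```

View pics/scene0.png

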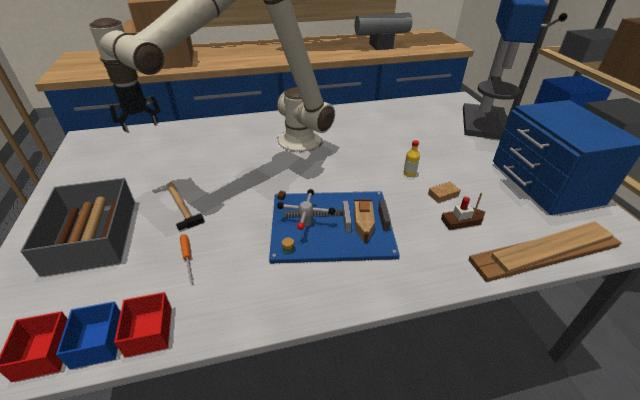

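The scene view shows the clamp with its plate at about (272–397, 193–262), hub (307,210), red ball (300,226) and hull (365,220), with y running to the right. The rotation is a quaternion, so I'll fix the helper.

```bash
sed -i 's/rot,eye=np.array(c\["rotation"\]),np.array(c\["eye"\])/rot,eye=R.from_quat(c["rotation"]).as_matrix(),np.array(c["eye"])/' h.py
cat > m.py <<'E'
from h import *
def measure(n,tag):
    im,d,c=cam(n); cv2.imwrite(f"pics/{n}{tag}.png",im); m=masks(im)
    print(n,"eye",c["eye"].round(0))
    for b in blobs(m["red"]):
        P=onplane(c,[b[0]],82)[0]
        if 250<P[0]<1000 and abs(P[1])<500: print(" red",b,P.round(1))
    k=cv2.morphologyEx(m["blue"].astype(np.uint8),cv2.MORPH_CLOSE,np.ones((3,3)))
    for q in cv2.findContours(k,cv2.RETR_EXTERNAL,cv2.CHAIN_APPROX_NONE)[0]:
        if cv2.contourArea(q)<1500: continue
        P=onplane(c,q.reshape(-1,2),20)[:,:2]
        (o,s,a)=cv2.minAreaRect(P.astype(np.float32))
        if 250<o[0]<1000: print(" blue",np.round(o,1),np.round(s,1),round(a,2),cv2.boundingRect(q))
    # cluster around hub height from depth
    v,u=np.nonzero(d>0); r=ray(c,np.c_[u,v]); W=c["eye"]+r*d[v,u][:,None]
    return im,d,c,W,u,v
if __name__=="__main__":
    for n in("scene","side"):
        im,d,c,W,u,v=measure(n,"0")
        k=(W[:,2]>90)&(W[:,2]<103)&(W[:,0]>350)&(W[:,0]<900)&(abs(W[:,1])<350)
        t=np.zeros(d.shape,np.uint8); t[v[k],u[k]]=1
        for b in blobs(t,8):
            q=k&(np.abs(u-b[0][0])<b[2][2])&(np.abs(v-b[0][1])<b[2][3]); print(" hi",b[:2],W[q].mean(0).round(1))
E
python3 m.py
```

```text
scene eye [1465. -255.  862.]
 red ([414.9, 142.9], 26, [412, 141, 7, 5]) [276.3 439.4  82. ]
 red ([464.9, 202.8], 63, [461, 197, 9, 13]) [672.9 436.   82. ]
 red ([300.1, 225.6], 39, [297, 222, 7, 8]) [ 653.2 -119.5   82. ]
 red ([167.8, 322.9], 15, [166, 320, 4, 6]) [ 907.5 -488.1   82. ]
 blue [ 846.6 -688.6] [172.7 136.7] 0.21 (56, 302, 64, 67)
 blue [600.7  -5. ] [395.9 329.2] 78.91 (269, 192, 130, 71)
 hi ([310.3, 190.2], 14) [500.7 -53.7  92.6]
 hi ([305.8, 205.5], 107) [580.5 -85.8  96.3]
 hi ([280.1, 203.1], 14) [ 544.7 -163.1   92.3]
 hi ([331.2, 208.8], 16) [610.6  -9.   92.3]
 hi ([300.4, 223.4], 18) [ 654.6 -118.4   92.2]
side eye [  382. -1010.  1312.]
 red ([254.3, 118.8], 16, [253, 117, 4, 5]) [365.6 454.2  82. ]
 red ([350.6, 215.2], 19, [349, 213, 5, 5]) [ 651.9 -121.5   82. ]
 blue [ 869.3 -673.2] [115.3 139. ] 89.09 (442, 344, 52, 47)
 blue [589.1 -11.6] [395.2 311.7] 78.84 (284, 166, 88, 84)
 blue [ 586.7 1108.4] [411.8 716.8] 0.36 (243, 9, 79, 79)
 hi ([331.5, 191.9], 12) [605.2 -15.3  93. ]
 hi ([303.9, 206.6], 11) [496.2 -61.1  91.9]
 hi ([326.9, 209.6], 96) [573.4 -91.8  95.9]
 hi ([350.6, 214.4], 13) [ 650.4 -125.6   92.5]
 hi ([321.8, 229.2], 12) [ 539.4 -170.    93.4]
```

View pics/side0.png

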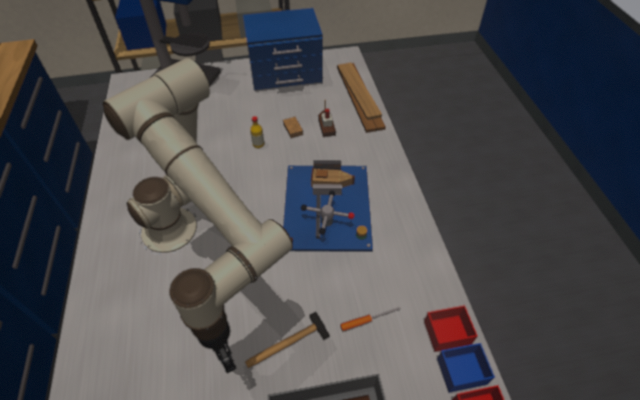

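Side view: hub (327,210), red ball (350,215), hull (330,177). The two views agree:

| Quantity | Value |
|---|---|
| Hub | ≈ (576, -89) |
| Clamp yaw | ≈ -11° |
| Red spoke direction | ≈ -22° world, so q ≈ 0.19 |
| Turn needed | ≈ 92° clockwise |

I'll push the spoke 90° clockwise of the red one, entering midway between the two. First I move above that gap.

>>> arm_command --increments '[[[0, 0, 6], [26, 30, 0], 1], [[0, 0, 12], [52, 59, 0], 1], [[0, 0, 18], [78, 89, 0], 1], [[0, 0, 25], [104, 118, 0], 1], [[0, 0, 31], [130, 148, 0], 1]]'

```text
clock: 0.65
position: [343.6, -437.8, 230.2]
ee_rot: [-0.305, 0.638, 0.306, 0.637]
contact_force: [0.6, -0.9, 0.1]
gripper_width: 12.3
```

>>> arm_command --increments '[[[0, 0, 6], [26, 30, 0], 1], [[0, 0, 12], [52, 59, 0], 1], [[0, 0, 18], [78, 89, 0], 1], [[0, 0, 25], [104, 118, 0], 1], [[0, 0, 31], [130, 148, 0], 1]]'

```text
clock: 1.15
position: [474.2, -288.4, 230.1]
ee_rot: [-0.465, 0.532, 0.467, 0.531]
contact_force: [0.5, 0.3, 0.2]
gripper_width: -0.0
```

>>> arm_command --increments '[[[0, 0, 6], [25, 29, 0], 1], [[0, 0, 12], [50, 58, 0], 1], [[0, 0, 18], [75, 86, 0], 1], [[0, 0, 25], [100, 115, 0], 1], [[0, 0, 31], [125, 145, 0], 1]]'

```text
clock: 1.65
position: [599.9, -142.0, 229.7]
ee_rot: [-0.591, 0.388, 0.593, 0.386]
contact_force: [0.9, 0.1, 0.5]
gripper_width: -0.1
```

```bash
cat > w.py <<'E'
import sys; from m import *
s=readout.read_state(); ax=R.from_quat(s["ee_rot"]).as_matrix()
print(s["clock"],s["position"].round(1),"y-yaw",np.degrees(np.arctan2(ax[1,1],ax[0,1])).round(1),"x",ax[:,0].round(3),s["contact_force"].round(1),s["joints"].round(2),s["gripper_width"].round(1))
for n in sys.argv[2:]:
    im,d,c,W,u,v=measure(n,sys.argv[1])
    k=(W[:,2]>91.5)&(W[:,2]<103)&(np.hypot(W[:,0]-576,W[:,1]+89)<30); print(" hubtop",k.sum(),W[k].mean(0).round(1))
    h=cv2.cvtColor(im,cv2.COLOR_BGR2HSV)
    k=(W[:,2]>85)&(W[:,2]<96)&(np.abs(np.hypot(W[:,0]-576,W[:,1]+89)-85)<14)
    t=np.zeros(d.shape,np.uint8); t[v[k],u[k]]=1
    for b in blobs(t,10): print(" ball",b,onplane(c,[b[0]],84).round(1))
E
python3 w.py 1 wrist
```

```text
Traceback (most recent call last):
  File "w.py", line 3, in <module>
    print(s["clock"],s["position"].round(1),"y-yaw",np.degrees(np.arctan2(ax[1,1],ax[0,1])).round(1),"x",ax[:,0].round(3),s["contact_force"].round(1),s["joints"].round(2),s["gripper_width"].round(1))
                                                                                                                                                                           ^^^^^^^^^^^^^^^^^^^^^^^^
AttributeError: 'float' object has no attribute 'round'
```

```bash
sed -i 's/,s\["gripper_width"\].round(1))/)/' w.py; python3 w.py 1 wrist scene side
```

```text
1.65 [ 599.9 -142.   229.7] y-yaw -156.3 x [-0.003 -0.001 -1.   ] [0.9 0.1 0.5] [ 0.03  0.37 -0.01  0.   -1.19  0.38]
wrist eye [ 632. -216.  372.]
 red ([260.1, 182.6], 379, [250, 172, 22, 22]) [ 652.4 -122.3   82. ]
 blue [590.7  -7.1] [396.6 316.1] 78.93 (122, 63, 343, 267)
 hubtop 733 [577.2 -98.1  96.3]
 ball ([260.0, 183.4], 393, [249, 172, 23, 23]) [[ 652.  -122.2   84. ]]
 ball ([376.7, 187.0], 406, [364, 176, 26, 24]) [[ 541.3 -166.6   84. ]]
 ball ([263.8, 284.0], 248, [254, 276, 20, 18]) [[606.6 -11.3  84. ]]
 ball ([366.6, 285.3], 238, [357, 276, 22, 19]) [[497.3 -57.2  84. ]]
scene eye [1465. -255.  862.]
 red ([414.9, 142.9], 26, [412, 141, 7, 5]) [276.3 439.4  82. ]
 red ([464.9, 202.8], 61, [461, 197, 9, 13]) [672.9 436.   82. ]
 red ([300.0, 225.6], 43, [297, 222, 7, 8]) [ 653.1 -119.8   82. ]
 blue [ 846.6 -688.6] [172.7 136.7] 0.21 (56, 302, 64, 67)
 blue [600.8  -5.1] [395.9 329.1] 78.91 (269, 192, 130, 71)
 hubtop 96 [579.6 -86.2  97.1]
 ball ([310.4, 191.0], 25, [308, 189, 6, 6]) [[494.3 -52.   84. ]]
 ball ([280.3, 204.2], 27, [277, 202, 7, 5]) [[ 540.1 -163.3   84. ]]
 ball ([331.0, 209.6], 34, [327, 207, 8, 6]) [[604.9  -8.1  84. ]]
 ball ([300.1, 224.5], 34, [297, 222, 7, 6]) [[ 650.4 -118.9   84. ]]
side eye [  382. -1010.  1312.]
 red ([254.3, 118.7], 15, [253, 117, 4, 5]) [365.6 454.9  82. ]
 red ([350.7, 215.1], 21, [349, 213, 5, 5]) [ 652.3 -121.1   82. ]
 blue [ 869. -673.] [114.9 139.2] 89.55 (441, 344, 53, 47)
 blue [588.9 -11.8] [395.5 311.8] 78.79 (283, 166, 89, 84)
 blue [ 585.2 1162.4] [411.5 609.3] 0.08 (243, 9, 79, 60)
 hubtop 91 [572.1 -92.2  96.9]
 ball ([331.4, 192.8], 16, [329, 191, 6, 5]) [[605.8 -10.5  84. ]]
 ball ([303.9, 206.6], 27, [301, 204, 8, 6]) [[497.  -54.9  84. ]]
 ball ([350.5, 214.7], 26, [347, 212, 7, 6]) [[ 651.6 -120.7   84. ]]
 ball ([321.9, 229.5], 29, [319, 227, 7, 6]) [[ 541.5 -164.2   84. ]]
```

View pics/wrist1.png

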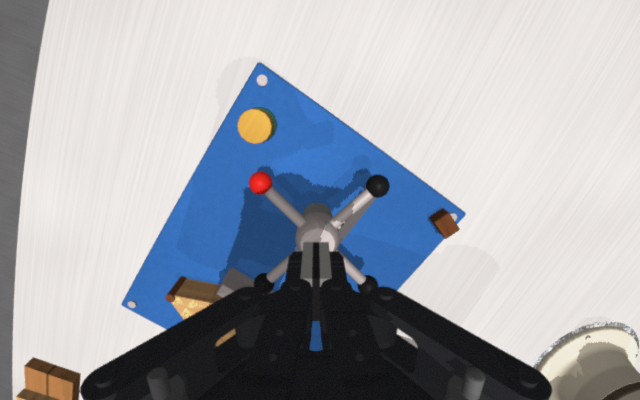

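Wrist view: red ball (260,183), black ball (377,186), hub (316,230), with the fingertips over the gap. All three views agree: hub (574.5, -88.5) and red spoke at -22.9°. Clamp x is at -11.1°, so q0 ≈ 0.206 and the red spoke must end at about -114°. I'll descend into the gap.

>>> arm_command --increments '[[[0, 0, 0], [-2, -1, -35], 1], [[0, 0, -1], [-3, -2, -70], 1], [[0, 0, -1], [-3, -2, -105], 1], [[0, 0, -1], [-3, -2, -140], 1], [[0, 0, -1], [-3, -2, -168], 1]]'

```text
clock: 2.3
position: [595.3, -144.5, 59.0]
ee_rot: [-0.586, 0.394, 0.589, 0.392]
contact_force: [-0.5, -0.1, -0.3]
gripper_width: -0.0
```

```bash
cat > p.py <<'E'
import sys; from h import *
s=readout.read_state(); p=s["position"]; H=np.array([574.5,-88.5])
m=R.from_quat(s["ee_rot"]).as_matrix(); d=p[:2]-H; th=np.degrees(np.arctan2(d[1],d[0])); yaw=np.degrees(np.arctan2(m[1,1],m[0,1]))
print("t",s["clock"],"pos",p.round(1),"r",np.hypot(*d).round(1),"th",th.round(1),"yaw",yaw.round(1),"F",s["contact_force"].round(1))
# offsets for given finger angles (world deg, cw = decreasing)
for t in map(float,sys.argv[1:]):
    a=np.radians(t); q=H+60*np.array([np.cos(a),np.sin(a)])
    print(t,"turn",round((t-90-yaw+180)%360-180,1),"shift",(q-p[:2]).round(1))
E
python3 p.py -74 -78 -82 -86 -90 -94 -98 -102 -106
```

```text
t 2.3 pos [ 595.3 -144.5   59. ] r 59.8 th -69.6 yaw -157.6 F [-0.5 -0.1 -0.3]
-74.0 turn -6.4 shift [-4.3 -1.7]
-78.0 turn -10.4 shift [-8.4 -2.7]
-82.0 turn -14.4 shift [-12.5  -3.4]
-86.0 turn -18.4 shift [-16.7  -3.9]
-90.0 turn -22.4 shift [-20.8  -4. ]
-94.0 turn -26.4 shift [-25.   -3.9]
-98.0 turn -30.4 shift [-29.2  -3.4]
-102.0 turn -34.4 shift [-33.3  -2.7]
-106.0 turn -38.4 shift [-37.4  -1.7]
```

>>> arm_command --increments '[[[0, 0, -5], [-4, -2, 1], 1], [[0, 0, -9], [-8, -3, 1], 1], [[0, 0, -13], [-12, -3, 1], 1], [[0, 0, -17], [-16, -4, 1], 1], [[0, 0, -21], [-20, -4, 1], 1]]'

```text
clock: 2.8
position: [574.3, -149.6, 60.0]
ee_rot: [-0.503, 0.496, 0.507, 0.494]
contact_force: [-0.4, 0.9, -0.5]
gripper_width: -0.0
```

```bash
python3 p.py -93 -96 -99 -102 -105
```

```text
t 2.8 pos [ 574.3 -149.6   60. ] r 61.1 th -90.2 yaw -178.8 F [-0.4  0.9 -0.5]
-93.0 turn -4.2 shift [-2.9  1.2]
-96.0 turn -7.2 shift [-6.1  1.4]
-99.0 turn -10.2 shift [-9.2  1.8]
-102.0 turn -13.2 shift [-12.3   2.4]
-105.0 turn -16.2 shift [-15.3   3.1]
```

>>> arm_command --increments '[[[0, 0, -4], [-3, 1, 0], 1], [[0, 0, -7], [-6, 1, 0], 1], [[0, 0, -10], [-9, 2, 0], 1], [[0, 0, -13], [-12, 2, 0], 1], [[0, 0, -16], [-15, 3, 0], 1]]'

```text
clock: 3.3
position: [559.8, -148.2, 60.3]
ee_rot: [-0.429, 0.562, 0.432, 0.561]
contact_force: [1.9, -3.5, -2.5]
gripper_width: -0.1
```

```bash
python3 p.py -108 -111 -114 -117 -120; python3 w.py 2 scene | grep -A9 red
```

```text
t 3.3 pos [ 559.8 -148.2   60.3] r 61.5 th -103.9 yaw 164.9 F [ 1.9 -3.5 -2.5]
-108.0 turn -2.9 shift [-3.8  2.6]
-111.0 turn -5.9 shift [-6.8  3.7]
-114.0 turn -8.9 shift [-9.7  4.9]
-117.0 turn -11.9 shift [-12.5   6.2]
-120.0 turn -14.9 shift [-15.3   7.7]
 red ([414.9, 142.9], 26, [412, 141, 7, 5]) [276.3 439.4  82. ]
 red ([465.0, 202.8], 61, [462, 197, 8, 13]) [673.  436.3  82. ]
 red ([295.5, 224.9], 41, [292, 222, 8, 7]) [ 646.8 -132.7   82. ]
 blue [ 846.6 -688.6] [172.7 136.7] 0.21 (56, 302, 64, 67)
 blue [601.4  -5.2] [395.9 327.9] 78.92 (269, 192, 130, 71)
 hubtop 98 [579.5 -87.2  96.7]
 ball ([314.7, 191.7], 25, [312, 189, 7, 6]) [[501.5 -38.5  84. ]]
 ball ([329.9, 212.4], 35, [325, 210, 10, 6]) [[617.3 -15.1  84. ]]
 ball ([295.7, 223.6], 34, [292, 221, 8, 6]) [[ 643.3 -131.3   84. ]]
```

Contact is made with about 4 N on the spoke. The red spoke is at ≈ -33° and the finger trails its spoke by ≈ 19°, so the finger should end near -185°. I'll keep going along the arc.

>>> arm_command --increments '[[[0, 0, -3], [-4, 2.5, 0], 1], [[0, 0, -6], [-7, 3.5, 0], 1], [[0, 0, -9], [-10, 5, 0], 1], [[0, 0, -12], [-12.5, 6, 0], 1], [[0, 0, -15], [-15.5, 7.5, 0], 1]]'

```text
clock: 3.85
position: [543.8, -141.7, 60.4]
ee_rot: [-0.351, 0.613, 0.353, 0.613]
contact_force: [2.2, -2.9, -2.0]
gripper_width: -0.1
```

```bash
python3 p.py -124 -128 -132 -136 -140
```

```text
t 3.85 pos [ 543.8 -141.7   60.4] r 61.4 th -120.0 yaw 149.7 F [ 2.2 -2.9 -2. ]
-124.0 turn -3.7 shift [-2.8  3.4]
-128.0 turn -7.7 shift [-6.2  5.9]
-132.0 turn -11.7 shift [-9.4  8.6]
-136.0 turn -15.7 shift [-12.4  11.5]
-140.0 turn -19.7 shift [-15.2  14.6]
```

>>> arm_command --increments '[[[0, 0, -4], [-3, 3.5, 0], 1], [[0, 0, -8], [-6, 6, 0], 1], [[0, 0, -12], [-9.5, 8.5, 0], 1], [[0, 0, -16], [-12.5, 11.5, 0], 1], [[0, 0, -20], [-15, 14.5, 0], 1]]'

```text
clock: 4.35
position: [527.8, -128.7, 60.3]
ee_rot: [-0.238, 0.666, 0.24, 0.665]
contact_force: [0.7, -5.1, -1.6]
gripper_width: -0.0
```

```bash
python3 p.py -144 -148 -152 -156 -160
```

```text
t 4.35 pos [ 527.8 -128.7   60.3] r 61.6 th -139.3 yaw 129.5 F [ 0.7 -5.1 -1.6]
-144.0 turn -3.5 shift [-1.9  4.9]
-148.0 turn -7.5 shift [-4.2  8.4]
-152.0 turn -11.5 shift [-6.3 12. ]
-156.0 turn -15.5 shift [-8.1 15.8]
-160.0 turn -19.5 shift [-9.7 19.7]
```

>>> arm_command --increments '[[[0, 0, -4], [-2, 5, 0], 1], [[0, 0, -8], [-4, 8.5, 0], 1], [[0, 0, -12], [-6, 12, 0], 1], [[0, 0, -16], [-8, 16, 0], 1], [[0, 0, -20], [-9.5, 19.5, 0], 1]]'

```text
clock: 4.85
position: [516.8, -110.8, 60.2]
ee_rot: [-0.117, 0.698, 0.119, 0.696]
contact_force: [-0.7, -4.7, -1.3]
gripper_width: -0.3
```

```bash
python3 p.py -162 -164 -166 -168 -170; python3 w.py 3 scene side | egrep "red|ball|side"; python3 -c "
import cv2
a=cv2.imread('pics/scene3.png')[180:270,260:410];b=cv2.imread('pics/side3.png')[155:260,275:385]
cv2.imwrite('pics/c3.png',cv2.hconcat([cv2.resize(a,(450,270)),cv2.resize(b,(283,270))]))"
```

```text
t 4.85 pos [ 516.8 -110.8   60.2] r 61.9 th -158.9 yaw 109.2 F [-0.7 -4.7 -1.3]
-162.0 turn -1.2 shift [0.7 3.7]
-164.0 turn -3.2 shift [0.1 5.7]
-166.0 turn -5.2 shift [-0.5  7.7]
-168.0 turn -7.2 shift [-0.9  9.8]
-170.0 turn -9.2 shift [-1.3 11.8]
 red ([414.9, 142.9], 26, [412, 141, 7, 5]) [276.3 439.4  82. ]
 red ([464.8, 202.9], 62, [461, 197, 9, 13]) [673.3 435.4  82. ]
 red ([279.6, 212.5], 33, [277, 210, 7, 6]) [ 578.1 -171.6   82. ]
 ball ([329.9, 202.4], 29, [326, 200, 8, 6]) [[568.9  -2.3  84. ]]
 ball ([280.0, 211.3], 29, [277, 209, 7, 6]) [[ 574.9 -169.7   84. ]]
 ball ([312.1, 224.0], 35, [309, 221, 7, 7]) [[656.9 -82.4  84. ]]
side eye [  382. -1010.  1312.]
 red ([332.0, 230.6], 25, [330, 228, 5, 6]) [ 574.7 -173.7   82. ]
 ball ([350.2, 206.7], 26, [348, 204, 6, 6]) [[658.6 -85.9  84. ]]
 ball ([303.2, 214.9], 27, [300, 212, 7, 6]) [[488.6 -90.8  84. ]]
 ball ([331.9, 229.7], 29, [329, 226, 7, 8]) [[ 574.8 -171.3   84. ]]
```

View pics/c3.png

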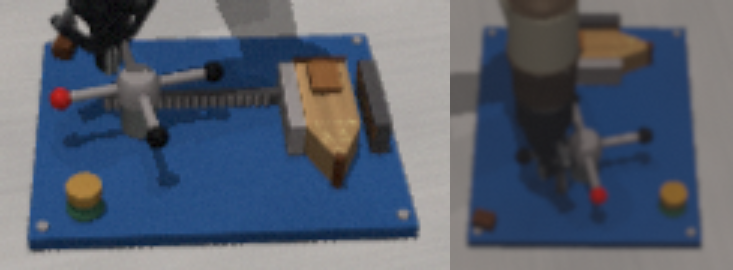

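The turnstile stands at red ≈ -88° (q ≈ 1.35). The jaw has reached the hull and is pushing it, and a gap to the fixed jaw remains. Everything is undisturbed. I'll go on more slowly.

>>> arm_command --increments '[[[0, 0, -2], [0, 3, 0], 1], [[0, 0, -4], [0, 5.5, 0], 1], [[0, 0, -6], [-0.5, 8, 0], 1], [[0, 0, -8], [-1, 10.5, 0], 1], [[0, 0, -10], [-1.5, 13, 0], 1]]'

```text
clock: 5.45
position: [513.8, -98.5, 60.2]
ee_rot: [-0.057, 0.706, 0.059, 0.703]
contact_force: [-1.3, -5.2, -0.2]
gripper_width: -0.5
```

```bash
python3 p.py -172 -174 -176 -178 -180
```

```text
t 5.45 pos [513.8 -98.5  60.2] r 61.5 th -170.7 yaw 99.4 F [-1.3 -5.2 -0.2]
-172.0 turn -1.4 shift [1.2 1.6]
-174.0 turn -3.4 shift [1.  3.7]
-176.0 turn -5.4 shift [0.8 5.8]
-178.0 turn -7.4 shift [0.7 7.9]
-180.0 turn -9.4 shift [ 0.7 10. ]
```

>>> arm_command --increments '[[[0, 0, -2], [0.5, 1.5, 0], 1], [[0, 0, -3], [0.5, 3.5, 0], 1], [[0, 0, -5], [0.5, 5.5, 0], 1], [[0, 0, -7], [0.5, 7, 0], 1], [[0, 0, -8], [0.5, 8.5, 0], 1]]'

```text
clock: 5.95
position: [512.9, -90.6, 60.0]
ee_rot: [-0.008, 0.71, 0.009, 0.704]
contact_force: [-2.6, -4.6, 1.4]
gripper_width: 0.2
```

```bash
python3 p.py -180 -181 -182 -183 -184 -185; python3 w.py 4 scene side | egrep "red|ball|side"
```

```text
t 5.95 pos [512.9 -90.6  60. ] r 61.6 th -178.0 yaw 91.4 F [-2.6 -4.6  1.4]
-180.0 turn -1.4 shift [1.6 2.1]
-181.0 turn -2.4 shift [1.6 3.2]
-182.0 turn -3.4 shift [1.6 4.2]
-183.0 turn -4.4 shift [1.7 5.3]
-184.0 turn -5.4 shift [1.7 6.3]
-185.0 turn -6.4 shift [1.8 7.4]
 red ([415.0, 143.0], 27, [412, 141, 7, 5]) [277.1 439.5  82. ]
 red ([464.8, 202.8], 64, [461, 197, 9, 13]) [672.8 435.7  82. ]
 red ([279.4, 206.5], 31, [277, 204, 6, 6]) [ 548.6 -167.7   82. ]
 ball ([279.6, 205.6], 28, [277, 203, 7, 6]) [[ 546.6 -166.6   84. ]]
 ball ([331.2, 208.0], 31, [327, 206, 9, 5]) [[597.4  -5.5  84. ]]
 ball ([303.0, 224.5], 31, [300, 222, 7, 6]) [[ 652.5 -110.2   84. ]]
side eye [  382. -1010.  1312.]
 red ([254.4, 118.6], 16, [253, 117, 4, 5]) [366.1 455.4  82. ]
 red ([324.0, 230.8], 23, [322, 229, 5, 5]) [ 547.8 -169.5   82. ]
 ball ([329.7, 192.1], 21, [327, 190, 6, 6]) [[600.3  -6.1  84. ]]
 ball ([303.0, 208.2], 22, [300, 206, 6, 6]) [[492.7 -61.4  84. ]]
 ball ([350.8, 213.3], 24, [348, 211, 7, 6]) [[ 654.  -114.9   84. ]]
 ball ([324.1, 230.2], 31, [321, 227, 7, 7]) [[ 548.3 -168.5   84. ]]
```

Red is at ≈ -108°, so about 6° (3.3 mm of jaw travel) remains. I'll take small steps and watch the force.

>>> arm_command --increments '[[[0, 0, -1], [0, 1, 0], 1], [[0, 0, -1], [0, 1.5, 0], 1], [[0, 0, -2], [0, 2, 0], 1], [[0, 0, -2], [0, 2.5, 0], 1], [[0, 0, -3], [0, 3, 0], 1]]'

```text
clock: 6.55
position: [512.9, -87.3, 60.0]
ee_rot: [0.011, 0.71, -0.009, 0.704]
contact_force: [-2.3, -3.8, 2.1]
gripper_width: 0.3
```

```bash
python3 p.py -182 -183 -184 -185
```

```text
t 6.55 pos [512.9 -87.3  60. ] r 61.6 th 178.8 yaw 88.4 F [-2.3 -3.8  2.1]
-182.0 turn -0.4 shift [1.6 0.9]
-183.0 turn -1.4 shift [1.6 1.9]
-184.0 turn -2.4 shift [1.7 2.9]
-185.0 turn -3.4 shift [1.8 4. ]
```

>>> arm_command --increments '[[[0, 0, 0], [0, 0.5, 0], 1], [[0, 0, -1], [0, 1, 0], 1], [[0, 0, -1], [0, 1.3, 0], 1], [[0, 0, -1], [0, 1.6, 0], 1], [[0, 0, -2], [0, 2, 0], 1]]'

```text
clock: 7.05
position: [512.9, -85.2, 60.0]
ee_rot: [0.024, 0.709, -0.022, 0.704]
contact_force: [-2.1, -3.7, 0.5]
gripper_width: 0.3
```

```bash
python3 p.py -184 -185 -186; python3 w.py 5 scene side | egrep "red|ball|side"
```

```text
t 7.05 pos [512.9 -85.2  60. ] r 61.6 th 177.0 yaw 86.3 F [-2.1 -3.7  0.5]
-184.0 turn -0.3 shift [1.7 0.9]
-185.0 turn -1.3 shift [1.8 1.9]
-186.0 turn -2.3 shift [1.9 3. ]
 red ([414.9, 142.9], 26, [412, 141, 7, 5]) [276.3 439.4  82. ]
 red ([464.8, 202.9], 63, [461, 197, 9, 13]) [673.3 435.4  82. ]
 red ([279.8, 205.3], 30, [277, 203, 6, 6]) [ 542.9 -165.5   82. ]
 ball ([280.1, 204.4], 29, [277, 202, 7, 6]) [[ 541.  -164.1   84. ]]
 ball ([330.8, 209.4], 33, [327, 207, 8, 6]) [[603.8  -8.5  84. ]]
 ball ([300.6, 224.5], 36, [297, 222, 8, 6]) [[ 650.8 -117.4   84. ]]
side eye [  382. -1010.  1312.]
 red ([254.4, 118.4], 17, [253, 116, 4, 6]) [366.2 456.7  82. ]
 red ([322.0, 230.6], 25, [320, 228, 5, 6]) [ 541.2 -167.4   82. ]
 ball ([331.1, 192.4], 19, [329, 190, 6, 6]) [[605.1  -8.4  84. ]]
 ball ([302.6, 206.9], 19, [301, 205, 4, 6]) [[492.2 -55.3  84. ]]
 ball ([350.7, 215.0], 22, [348, 212, 6, 6]) [[ 652.  -122.2   84. ]]
 ball ([322.1, 229.6], 29, [319, 226, 7, 7]) [[ 542.  -164.7   84. ]]
```

>>> arm_command --increments '[[[0, 0, 0], [0, 0.3, 0], 1], [[0, 0, 0], [0, 0.5, 0], 1], [[0, 0, 0], [0, 0.7, 0], 1], [[0, 0, -1], [0, 0.9, 0], 1], [[0, 0, -1], [0, 1.1, 0], 1]]'

```text
clock: 7.65
position: [513.0, -84.1, 60.0]
ee_rot: [0.03, 0.709, -0.028, 0.704]
contact_force: [-1.3, -3.3, 2.4]
gripper_width: 0.1
```

```bash
python3 p.py -185 -186; python3 w.py 6 scene side | egrep "ball|side";python3 -c "
import cv2
a=cv2.imread('pics/scene6.png')[180:270,260:410];b=cv2.imread('pics/side6.png')[155:260,275:385]
cv2.imwrite('pics/c6.png',cv2.hconcat([cv2.resize(a,(450,270)),cv2.resize(b,(283,270))]))"
```

```text
t 7.65 pos [513.  -84.1  60. ] r 61.7 th 175.9 yaw 85.3 F [-1.3 -3.3  2.4]
-185.0 turn -0.3 shift [1.8 0.8]
-186.0 turn -1.3 shift [1.9 1.9]
 ball ([280.2, 204.0], 29, [277, 202, 7, 5]) [[ 539.  -163.5   84. ]]
 ball ([330.8, 210.0], 32, [327, 208, 8, 5]) [[606.6  -9.3  84. ]]
 ball ([299.9, 224.4], 32, [297, 222, 7, 6]) [[ 649.8 -119.4   84. ]]
side eye [  382. -1010.  1312.]
 ball ([332.1, 192.4], 18, [330, 190, 5, 6]) [[608.7  -9.1  84. ]]
 ball ([302.5, 206.3], 15, [301, 204, 4, 5]) [[492.3 -52.6  84. ]]
 ball ([350.7, 215.1], 23, [347, 213, 7, 5]) [[ 651.9 -122.6   84. ]]
 ball ([321.5, 229.7], 24, [318, 227, 7, 6]) [[ 540.  -164.8   84. ]]
```

View pics/c6.png

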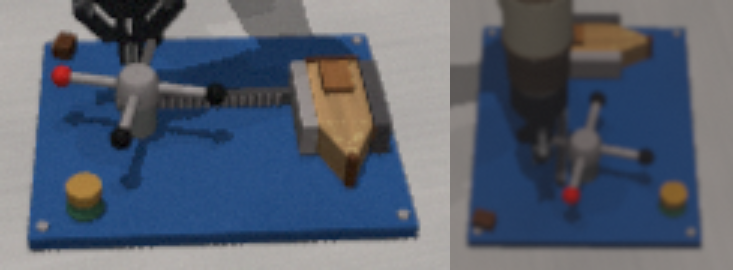

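Hull appears nearly against the fixed jaw; red is at ≈ -113.7° but the force hasn't risen yet. I'll creep on.

>>> arm_command --increments '[[[0, 0, 0], [0, 0.2, 0], 1], [[0, 0, 0], [0, 0.4, 0], 1], [[0, 0, 0], [0, 0.6, 0], 1], [[0, 0, 0], [0, 0.7, 0], 1], [[0, 0, -1], [0, 0.8, 0], 1]]'

```text
clock: 8.25
position: [512.9, -83.3, 60.0]
ee_rot: [0.036, 0.709, -0.034, 0.704]
contact_force: [-2.9, -4.1, 2.4]
gripper_width: -0.2
```

```bash
python3 p.py; python3 w.py 7 scene side | egrep "ball|side"
```

```text
t 8.25 pos [512.9 -83.3  60. ] r 61.8 th 175.2 yaw 84.3 F [-2.9 -4.1  2.4]
 ball ([280.4, 203.5], 29, [277, 201, 7, 6]) [[ 536.7 -162.4   84. ]]
 ball ([330.8, 210.1], 34, [326, 208, 9, 5]) [[607.1  -9.4  84. ]]
 ball ([299.7, 224.5], 35, [296, 222, 8, 6]) [[ 650.1 -120.1   84. ]]
side eye [  382. -1010.  1312.]
 ball ([332.1, 192.4], 18, [330, 191, 6, 4]) [[608.7  -9.1  84. ]]
 ball ([302.5, 205.7], 13, [301, 204, 4, 4]) [[492.7 -49.9  84. ]]
 ball ([350.2, 215.2], 25, [347, 213, 7, 6]) [[ 650.1 -122.7   84. ]]
 ball ([321.0, 229.4], 29, [318, 226, 7, 7]) [[ 538.5 -163.2   84. ]]
```

>>> arm_command --increments '[[[0, 0, 0], [0, 0.2, 0], 1], [[0, 0, 0], [0, 0.4, 0], 1], [[0, 0, 0], [0, 0.6, 0], 1], [[0, 0, 0], [0, 0.7, 0], 1], [[0, 0, -1], [0, 0.8, 0], 1]]'

```text
clock: 8.85
position: [512.7, -83.0, 60.1]
ee_rot: [0.042, 0.709, -0.04, 0.703]
contact_force: [-1.7, -6.9, 1.8]
gripper_width: -0.2
```

```bash
python3 p.py; python3 w.py 8 scene side | egrep "ball|side"
```

```text
t 8.85 pos [512.7 -83.   60.1] r 62.0 th 174.9 yaw 83.3 F [-1.7 -6.9  1.8]
 ball ([280.3, 203.6], 29, [277, 201, 7, 6]) [[ 537.1 -162.8   84. ]]
 ball ([330.9, 210.1], 32, [327, 208, 8, 6]) [[607.2  -9.1  84. ]]
 ball ([299.8, 224.4], 36, [296, 222, 8, 6]) [[ 649.8 -119.7   84. ]]
side eye [  382. -1010.  1312.]
 ball ([332.5, 192.7], 22, [330, 191, 6, 5]) [[609.8 -10.8  84. ]]
 ball ([302.5, 206.6], 17, [301, 204, 4, 6]) [[492.1 -53.9  84. ]]
 ball ([350.3, 215.1], 24, [347, 213, 7, 5]) [[ 650.5 -122.3   84. ]]
 ball ([321.3, 229.6], 26, [319, 226, 6, 7]) [[ 539.4 -164.2   84. ]]
```

Force rose to about 7 N and the spoke hardly moved, at the expected angle. One gentle nudge to confirm.

>>> arm_command --increments '[[[0, 0, 0], [0, 0.4, 0], 1], [[0, 0, 0], [0, 0.7, 0], 1], [[0, 0, 0], [0, 0.9, 0], 1], [[0, 0, 0], [0, 1, 0], 1], [[0, 0, 0], [0, 1, 0], 1]]'

```text
clock: 9.45
position: [512.6, -82.8, 60.1]
ee_rot: [0.042, 0.709, -0.041, 0.703]
contact_force: [-1.0, -7.8, 1.7]
gripper_width: -0.2
```

```bash
python3 p.py
```

```text
t 9.45 pos [512.6 -82.8  60.1] r 62.1 th 174.7 yaw 83.3 F [-1.  -7.8  1.7]
```

Firm: 1 mm commanded moved the finger only 0.2 mm, at 7.8 N. I'll back off and lift straight up.

>>> arm_command --increments '[[[0, 0, 0], [0, -4, 0], 1], [[0, 0, 0], [0, -9, 0], 1], [[0, 0, 0], [1, -14, 0], 1], [[0, 0, 0], [2, -18, 0], 1], [[0, 0, 0], [3, -21, 0], 1]]'

```text
clock: 9.95
position: [516.1, -104.0, 60.1]
ee_rot: [0.042, 0.709, -0.041, 0.703]
contact_force: [-0.7, 0.5, -0.0]
gripper_width: 0.2
```

```bash
python3 p.py
```

```text
t 9.95 pos [ 516.1 -104.    60.1] r 60.5 th -165.1 yaw 83.3 F [-0.7  0.5 -0. ]
```

>>> arm_command --increments '[[[0, 0, 0], [0, 0, 30], 1], [[0, 0, 0], [0, 0, 70], 1], [[0, 0, 0], [0, 0, 110], 1], [[0, 0, 0], [0, 0, 150], 1], [[0, 0, 0], [0, 0, 180], 1]]'

```text
clock: 10.45
position: [516.7, -104.1, 243.1]
ee_rot: [0.042, 0.707, -0.041, 0.705]
contact_force: [0.6, 0.7, 0.2]
gripper_width: -0.1
```

>>> arm_command --increments '[[[0, 0, 0], [-15, -30, 10], 1], [[0, 0, 0], [-30, -60, 20], 1], [[0, 0, 0], [-45, -90, 30], 1], [[0, 0, 0], [-60, -120, 30], 1], [[0, 0, 0], [-60, -120, 30], 1]]'

```text
clock: 10.95
position: [455.3, -226.4, 273.6]
ee_rot: [0.043, 0.707, -0.042, 0.705]
contact_force: [-0.1, 0.8, -0.7]
gripper_width: -0.4
```

```bash
python3 p.py; python3 w.py 9 wrist scene side | egrep "ball|side|scene";python3 -c "
import cv2
a=cv2.imread('pics/scene9.png')[180:270,260:410];b=cv2.imread('pics/side9.png')[155:260,275:385]
cv2.imwrite('pics/c9.png',cv2.hconcat([cv2.resize(a,(500,300)),cv2.resize(b,(300,300))]))"
```

```text
t 10.95 pos [ 455.3 -226.4  273.6] r 182.3 th -130.8 yaw 83.1 F [-0.1  0.8 -0.7]
 ball ([462.2, 193.7], 298, [453, 184, 19, 22]) [[498.1 -54.3  84. ]]
 ball ([372.8, 235.5], 278, [363, 227, 22, 17]) [[ 539.6 -165.2   84. ]]
 ball ([490.7, 269.8], 205, [482, 262, 18, 16]) [[609.9 -10.8  84. ]]
scene eye [1465. -255.  862.]
 ball ([311.0, 191.0], 25, [308, 189, 7, 5]) [[494.8 -50.   84. ]]
 ball ([280.2, 203.5], 28, [277, 201, 7, 6]) [[ 536.5 -163.1   84. ]]
 ball ([330.8, 209.9], 29, [327, 208, 8, 5]) [[606.2  -9.1  84. ]]
 ball ([299.6, 224.3], 30, [297, 222, 7, 6]) [[ 649.2 -120.2   84. ]]
side eye [  382. -1010.  1312.]
 ball ([332.0, 192.9], 22, [329, 191, 7, 5]) [[607.8 -11.3  84. ]]
 ball ([304.0, 206.4], 24, [302, 204, 7, 6]) [[497.5 -54.   84. ]]
 ball ([350.6, 215.2], 20, [348, 213, 6, 5]) [[ 651.4 -122.9   84. ]]
 ball ([320.9, 229.4], 31, [318, 226, 7, 7]) [[ 538.2 -163.2   84. ]]
```

View pics/c9.png

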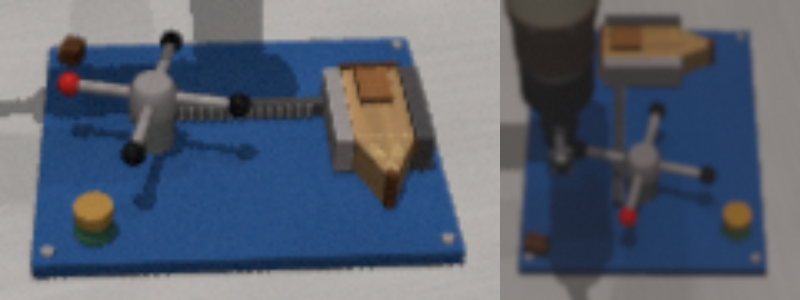

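The final view shows the hull square and flush between both jaws, with the red spoke at -114.5° in all three cameras (q ≈ 1.80). The tin and cleat have not moved and the finger is clear. I'll hand in.

```bash
python3 -c "from bench import arm; print(arm.job_done())"
```

```text
the job is handed in; nothing more can be done
None
```

The hull is clamped, and I handed the job in at about 11 s on the robot's clock. With the shut fingers acting as one finger, I pushed a single spoke about 91° clockwise, from q ≈ 0.21 to q ≈ 1.80.

- **Stopping point:** The force on the spoke rose from 4–5 N to about 7–8 N, and the last 1 mm push moved the finger only 0.2 mm. I stopped there, backed off and lifted straight up.
- **After the finger left:** All three cameras put the red spoke at -114.4° to -114.6°, against an expected -114.2°, so the turnstile stayed where it was left. The hull looks square and flush between both jaws.
- **Other things on the table:** The tin and cleat look unmoved. I didn't measure the other items again, but the arm went nowhere near them except for passing high over the mallet side on the way in.

No check failed. The camera views of the hub differed by about 2–4 mm, so I relied on the angle between opposite spoke ends instead.

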